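Shim the rocking bench scale

TASK

The bench scale in the tin shop rocks because one of its feet is too short: push the thin end of the wooden wedge along the bench and under that foot until the scale stands level and no longer rocks. Then prove it: press down with the fingertips on the weighing plate, at the corner diagonally opposite the wedge, and let go; the scale must stay level. Only push and press: do not lift the wedge or the scale, do not shove the scale away from its place, and leave the other things on the bench alone.

Things in the scene. Friction and masses are not known exactly. Their poses are not given: they have to be found in the camera images.
- scale: Loose bench scale, about 2.2 kg: grey housing 190 x 190 mm, its underside 40 mm up, with a flat steel plate on it (top 66 mm up), on four black ball feet 75 mm either side of the middle in x and y; a thin pillar outside the +x -y corner carries a display (190 mm high). Origin: middle of the scale, at the sound feet's undersides. Axes along the sides, z up. All as when level.
- short_foot (a point): Lowest point of the short foot (ball, 32 mm diameter), in the scale's frame at (75, 75, 9) mm. It is 9 mm short: at the start it is down on the bench with a fifth of the weight, the scale leans 0.085 rad towards it and the opposite foot is in the air. When level this point is 9 mm above the bench.
- press_corner (a point): Point on top of the weighing plate over the foot diagonally opposite the short foot, in the scale's frame at (-75, -75, 66) mm: where to press. 66 mm above the bench when the scale is level.
- wedge: Loose beech wedge, 60 g, 110 long, 50 wide, flat underside, top sloping from 1.2 mm at the thin end to 20 mm at the upright thick end. Origin: middle of the underside; x to the thin end, z up. It starts beside the short foot on the scale's +y side, thin end towards the scale, roughly along its -y. The scale is level with the foot 11 mm ahead of the origin. Friction then holds it.
- mallet: Bystander: wooden mallet standing on its head (cylinder 64 mm diameter, 110 mm high), round handle 200 mm long sticking out level along its x at 60 mm height. Origin: centre of the head's underside.
- pan: Bystander: open steel loaf pan 220 x 120 mm, 70 mm high. Origin: centre of its underside.
- packer: Bystander: flat wooden packing block 90 x 50 x 18 mm (even thickness). Origin: centre of its underside.
- tin: Bystander: closed aluminium can, 70 mm diameter, 110 mm high. Origin: centre of its underside.
There are look-alikes about, which are no part of the job. Leave any purple or yellow look-alike of the wedge alone.

How it is judged:
On the way, in this order (a step that is already met when the one before it is completed fails the run):
1. the wedge carries the short foot and the scale stands level (contact force between wedge and scale above 0.3 N and angle between scale's own z axis and vertical below 0.02 rad), for 0.2 s.
2. the fingertips press on the plate at the corner opposite the wedge, and the scale does not rock (contact force between the fingers and scale above 2.5 N and distance between the grasp point and press_corner below 0.07 m and angle between scale's own z axis and vertical below 0.025 rad), for 0.1 s.
At the end, for the whole second after the job is handed in: The wedge lies flat and bears the short foot; the scale is level within 0.02 rad (about 1 degree), within 30 mm of its start, both at rest; the opposite corner was pressed (over 2.5 N) after the wedge was in, the scale leaning no more than 0.025 rad (all of step 1 and angle between wedge's own z axis and vertical below 0.05 rad and height (world z) of wedge below 0.006 m and distance of scale from where it was at the start of the episode below 0.03 m and linear speed of each of scale, wedge below 0.02 m/s); the robot touches nothing.
It fails at once if the wedge is lifted off the bench (height (world z) of wedge above 0.012 m or angle between wedge's own z axis and vertical above 0.2 rad).
It fails at once if the scale is lifted, tipped or shoved more than 40 mm (height (world z) of scale above 0.02 m or angle between scale's own z axis and vertical above 0.15 rad or distance of scale from where it was at the start of the episode above 0.04 m).
It fails at once if another thing on the bench is disturbed (distance of any of mallet, pan, packer, tin from where it was at the start of the episode above 0.03 m).
It also fails if it takes over 67 s, if anything falls off the work surface, if the arm or the gripper's body presses on something with over 40 N, if the wrist force passes 120 N, or if a joint passes its speed limit or range.

ROBOT

A 6-joint arm with a two-finger parallel gripper is mounted at the origin on the work surface. World frame = base frame: x ahead of the robot, y to its left, z up, the work surface at z = 0. Lengths are in m, angles in rad, forces in N, time in s.
With the tool pointing down it reaches from about 0.275 to 1 m from the base axis. Payload 8.4 kg.
Tool frame: the origin (TCP) lies at the very end of the fingers, on their centre line; the grasp point (between the pads) lies 19 mm behind it; z points along the fingers, y is the line along which they close (so a half turn about z gives the same grasp; the last joint's range is limited). The gripper opens to 85 mm and grips with 20 to 120 N. Pads are 22 mm wide; open, the fingers measure 114 mm over their backs; the gripper's body (76 mm by 85 mm) begins 54 mm behind the grasp point. The pads swing forward as they close: fully open they stand 13 mm farther back than shut.
Start: joints at [1.348, 0.353, 1.633, -0, 1.155, -0.002], TCP at [0.137, 0.61, 0.231] pointing down, gripper open.
Joint ranges: [-2.63, 2.63], [-0.92, 2.1], [0.06, 2.66], [-1.3, 4.44], [0, 2.69], [-3.02, 3.02]. Speed limits (rad/s): [2.22, 2.22, 2.79, 3.14, 3.14, 3.14].

INTERFACE

Orientations are given as a unit quaternion [w, x, y, z].
In Python, from cell import bot, sense, get_image, get_calibration, workorder gives the robot as it stands. The module is installed in compiled form; this text tells all that it offers. Calls block until the motion is done:
- bot.movep(position, orientation): joint-space move of the TCP to a pose.
- bot.servo_line(position, rot=None, feed=0.15, force_limit=None): straight line of the TCP; rot=None keeps the orientation; feed is the mean speed in m/s. With force_limit (N) it stops when the force on the tool has changed by that much, and returns True; else False.
- bot.goto_joints(angles): joint-space move.
- bot.move_gripper(opening, grip_force=None): opening from 0.0 (shut) to 1.0 (fully open); grip_force is the grip in N (None keeps the last); returns when the fingers have stopped.
- bot.dwell(seconds).
- bot.ik(position, orientation): joint angles nearest the present ones, or None.
- sense(): the state.
- get_image(name): name is "side" or "top"; returns the picture (420x560x3 uint8, red, green, blue); there is no depth.
- get_calibration(name): a dict with "camera_matrix" (3x3 intrinsics, pixels), "xyz" and "rotation" of the camera in the world. Camera axes: x right, y up, looking along -z (the intrinsics and any distortion apply to the point x, -y, -z); pixel columns grow to the right and rows downward; lengths in m; the calibration is good to about 2 mm. A picture is of the moment at which its call begins. get_calibration takes no time and is no camera call.
A pose or a line that the arm cannot do raises bot.Unreachable and nothing moves.
- workorder.hand_in(): hands the job in; it is judged then, once.
The state is a dict: "time_s": time; "joint_positions": joint angles; "dq": joint speeds; "effort": joint torques, N m; "ee_pos": TCP position; "ee_rot": TCP orientation; "ft_force": force on the tool from outside, world axes, zero at the start; "torque": the same for the moment, N m; "grip_width": opening from 0.0 (shut) to 1.0 (fully open); "grip_force": force on a finger pad.
Only numpy, scipy, OpenCV 4.12 (cv2) and the standard library are available. Lean on these libraries where they do the work, as an engineer would, in place of code of your own. Each camera call takes 0.05 s, during which the arm holds its last target. There are 200 camera calls.

## Working session

There is one attempt and no reset: what is moved stays moved. The work goes in short steps, each a Python script; the robot and the scene stay as the last script left them, time stands still between calls to the robot, and variables do not carry over. Pictures are saved under pics/ and viewed, at most 10 in all, crops included, and the job is handed in when it is done.

```bash
mkdir -p pics
cat > h.py <<'E'
import numpy as np, cv2
from cell import bot, sense, get_image, get_calibration, workorder
def ray(name,u,v):
    c=get_calibration(name);K=np.array(c["camera_matrix"]);R=np.array(c["rotation"])
    d=c.get("distortion",None)
    p=cv2.undistortPoints(np.array([[[u,v]]],float),K,np.array(d,float) if d is not None else None)[0,0]
    return np.array(c["xyz"]),R@np.array([p[0],-p[1],-1.0])
def onz(name,u,v,z=0.):
    o,d=ray(name,u,v);return o+d*(z-o[2])/d[2]
def proj(name,P):
    c=get_calibration(name);q=np.array(c["rotation"]).T@(np.array(P)-c["xyz"])
    K=np.array(c["camera_matrix"]);return (K@[q[0]/-q[2],-q[1]/-q[2],1])[:2]
def save(name,f): 
    im=get_image(name);cv2.imwrite(f,im[:,:,::-1]);return im
E
python3 - <<'E'
from h import *
for n in("top","side"):
    save(n,f"pics/{n}0.png");print(n,get_calibration(n))
s=sense();print(s["time_s"],s["ee_pos"],s["ee_rot"],s["ft_force"])
E
```

```text
top {'camera_matrix': array([[385.92394321,   0.        , 270.79538068],
       [  0.        , 385.92394321, 215.3893744 ],
       [  0.        ,   0.        ,   1.        ]]), 'xyz': array([ 0.45792432, -0.02068938,  1.19129781]), 'rotation': array([ 0.71609124,  0.04129707, -0.03287947, -0.69600777])}
side {'camera_matrix': array([[512.71149731,   0.        , 272.86051619],
       [  0.        , 512.71149731, 198.42186393],
       [  0.        ,   0.        ,   1.        ]]), 'xyz': array([-0.04720874, -0.87051933,  1.28454861]), 'rotation': array([ 0.88464905,  0.33318129, -0.1053949 , -0.30867168])}
0.1 [0.13677442 0.60941157 0.23062616] [-6.38197888e-05  1.10157358e-01  9.93913954e-01 -6.36355206e-04] [-0.08379905  0.17974661  0.56057598]
```

View pics/top0.png

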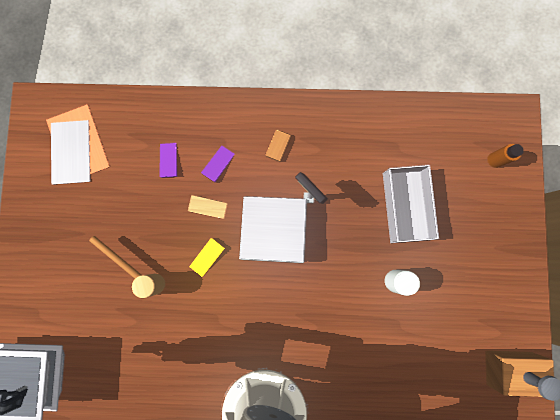

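View pics/side0.png

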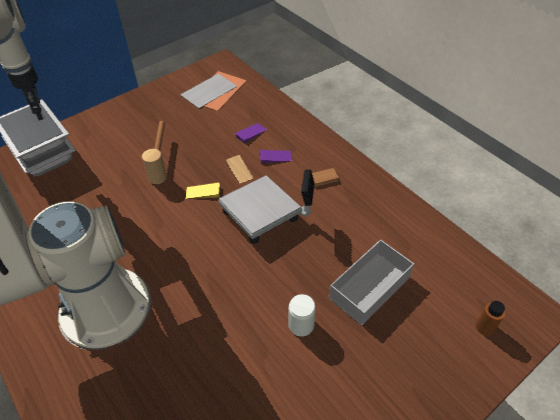

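The top view, with +x up and +y left, shows the scale plate at about (273,229) and its display at (312,187). The short foot is therefore under the upper-left corner, near (248,203). Wedge candidates:
- **Beech block (207,207):** fits, because it lies on the scale's +y side beside the short foot and points at it.
- **Yellow (207,257) and purple (168,160), (218,163):** decoys.
- **Brown (279,145):** the packer.

Next I'll confirm with an enlarged crop and measure.

```bash
sed -i 's/R=np.array(c\["rotation"\])/R=RR(c)/; s/np.array(c\["rotation"\]).T/RR(c).T/' h.py
cat >> h.py <<'E'
from scipy.spatial.transform import Rotation as Ro
def RR(c): w,x,y,z=c["rotation"];return Ro.from_quat([x,y,z,w]).as_matrix()
def quad(im,mask,box):
    x0,y0,x1,y1=box;m=np.zeros_like(mask);m[y0:y1,x0:x1]=mask[y0:y1,x0:x1]
    cs,_=cv2.findContours(m,cv2.RETR_EXTERNAL,cv2.CHAIN_APPROX_NONE);c=max(cs,key=cv2.contourArea)
    return cv2.boxPoints(cv2.minAreaRect(c)),cv2.contourArea(c),c
E
python3 - <<'E'
from h import *
im=cv2.imread("pics/top0.png");hsv=cv2.cvtColor(im,cv2.COLOR_BGR2HSV)
print(hsv[207,207],hsv[229,273],hsv[207,235],hsv[257,207])
wm=((hsv[...,2]>150)&(hsv[...,1]>50)&(hsv[...,1]<190)).astype(np.uint8)
sm=((hsv[...,2]>180)&(hsv[...,1]<40)).astype(np.uint8)
b,a,c=quad(im,wm,(180,185,236,228));print("wedge",a)
for p in b: print(p,onz("top",*p,.01).round(4))
b,a,c=quad(im,sm,(232,190,309,270));print("scale",a)
for p in b: print(p,onz("top",*p,.066).round(4))
h=cv2.resize(im[175:285,180:330],None,fx=5,fy=5,interpolation=cv2.INTER_CUBIC)
cv2.imwrite("pics/crop1.png",h)
im=cv2.imread("pics/side0.png");cv2.imwrite("pics/crop2.png",cv2.resize(im[130:250,190:350],None,fx=5,fy=5,interpolation=cv2.INTER_CUBIC))
E
```

```text
[ 21 100 250] [135   4 241] [  9 134 171] [ 30 187 255]
wedge 2159.0
[179.99998 226.99998] [0.5385 0.2733 0.01  ]
[179.99998 184.99998] [0.6693 0.2804 0.01  ]
[234.99998 184.99998] [0.674  0.1091 0.01  ]
[234.99998 226.99998] [0.5432 0.1041 0.01  ]
scale 3897.5
[238.67104 258.77042] [0.4472 0.0839 0.066 ]
[243.51363 188.55267] [0.6538 0.0774 0.066 ]
[308.41187 193.02841] [ 0.6456 -0.1145  0.066 ]
[303.56927 263.24615] [ 0.4398 -0.1043  0.066 ]
```

View pics/crop1.png

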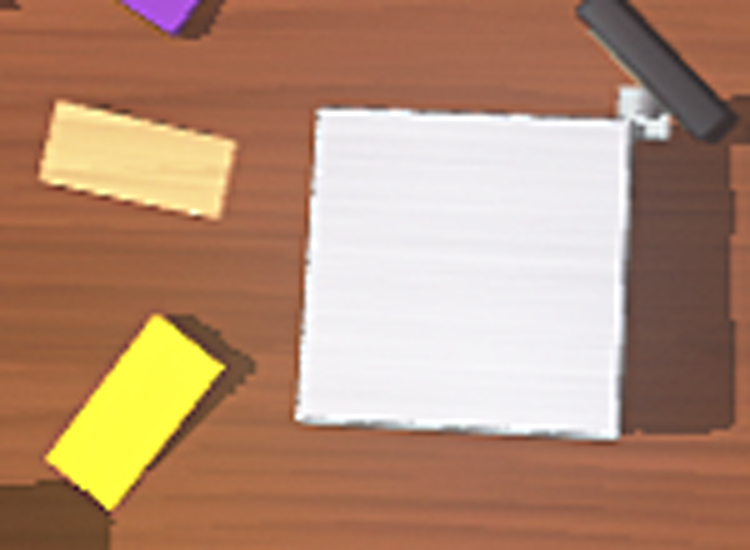

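View pics/crop2.png

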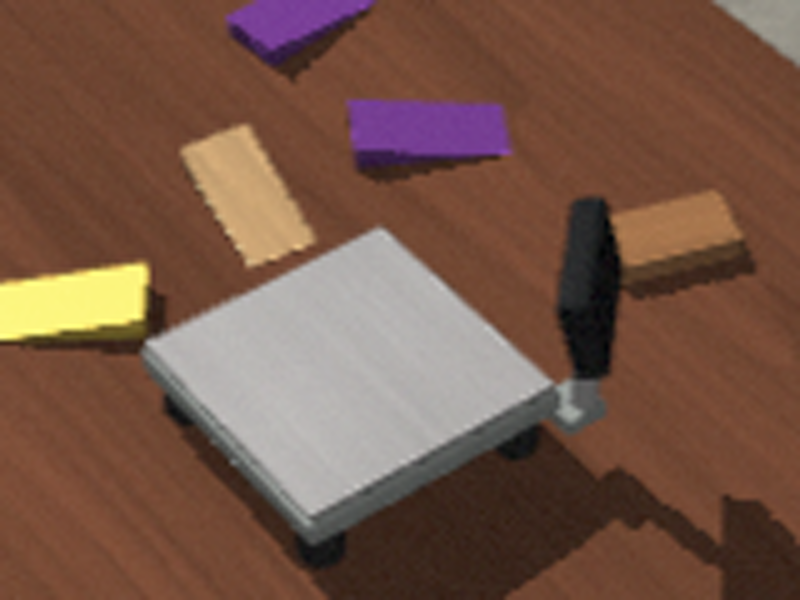

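The crops show the beech wedge lying with its thin end (no visible end face) towards the scale: thick corners at crop1 (57,100) and (38,181), thin corners at (237,140) and (219,220). It is the right one. It's skewed about 13° and aimed beside the foot, so I'll push its side square and into line first.

```bash
cat > geo.py <<'E'
from h import *
def wedge(pts):  # thickA, thickB, thinA, thinB pixels in top
    P=[onz("top",*p,z) for p,z in zip(pts,(.02,.02,.0012,.0012))]
    k=(P[0]+P[1])[:2]/2;t=(P[2]+P[3])[:2]/2
    return k,t
E
python3 - <<'E'
from geo import *
f=lambda x,y:(180+(x-2)/5,175+(y-2)/5)
k,t=wedge([f(57,100),f(38,181),f(237,140),f(219,220)])
print("thick",k,"thin",t,"len",np.linalg.norm(t-k),"yaw",np.arctan2(*(t-k)[::-1]))
C=[onz("top",*f(*p),z)[:2] for p,z in [((316,109),.0546),((630,120),.066),((618,438),.0774),((296,421),.066)]]
print(np.array(C).round(4),[np.linalg.norm(C[i]-C[i-1]) for i in range(4)])
c=np.mean(C,0);ex=(C[0]+C[1]-C[2]-C[3]);ex/=np.linalg.norm(ex);ey=np.array([-ex[1],ex[0]])
o=c-.0040*(ex+ey);foot=o+.075*(ex+ey);pr=o-.075*(ex+ey)
print("o",o,"ex",ex,"foot",foot,"press",pr)
print("wedge thin in scale frame",(t-o)@ex,(t-o)@ey,"thick",(k-o)@ex,(k-o)@ey)
np.savez("g.npz",o=o,ex=ex,ey=ey,foot=foot,pr=pr,k=k,t=t)
E
```

```text
thick [0.61331048 0.24687133] thin [0.59414358 0.13744965] len 0.11108768369877185 yaw -1.7442025613054144
[[ 0.632   0.0796]
 [ 0.6288 -0.1065]
 [ 0.4429 -0.1024]
 [ 0.4471  0.0835]] [np.float64(0.1849220397820489), np.float64(0.18617142354444724), np.float64(0.18589884549244773), np.float64(0.1859567856720662)]
o [ 0.53362512 -0.01533553] ex [ 0.99976471 -0.02169138] foot [0.61023433 0.05801997] press [ 0.45701592 -0.08869103]
wedge thin in scale frame 0.05719009398389495 0.15406196303755154 thick 0.07397897891475594 0.2638736509962415
```

```bash
cat >> geo.py <<'E'
g=np.load("g.npz") 
def W(x,y,z): return np.r_[g["o"]+x*g["ex"]+y*g["ey"],z]
def down(yv): # tool y along world 2-vector
    y=np.r_[yv,0];z=np.array([0,0,-1.]);q=Ro.from_matrix(np.c_[np.cross(y,z),y,z]).as_quat();return q[[3,0,1,2]]
def st(): s=sense();print(round(s["time_s"],2),s["ee_pos"].round(4),s["ft_force"].round(2),round(s["grip_width"],2))
E
python3 - <<'E'
from geo import *
q=down(g["ey"])
bot.move_gripper(.3)
bot.movep(W(.010,.227,.10),q)
bot.servo_line(W(.010,.227,.004),feed=.1,force_limit=8);st()
print(bot.servo_line(W(.039,.227,.004),feed=.03,force_limit=15));st()
bot.servo_line(W(.020,.227,.004),feed=.1)
bot.servo_line(W(.020,.227,.25),feed=.3);
q2=down(g["ex"]);print(bot.ik(W(.075,.30,.1),q2),bot.ik(W(.075,.30,.1),down(-g["ex"])))
bot.goto_joints(np.r_[1.348,sense()["joint_positions"][1:]]);st()
im=save("top","pics/top1.png")
cv2.imwrite("pics/crop3.png",cv2.resize(im[175:285,180:330,::-1],None,fx=5,fy=5,interpolation=cv2.INTER_CUBIC))
E
```

```text
3.92 [0.549  0.2116 0.0045] [ 0.7  -0.47  0.89] 0.3
False
5.03 [0.5774 0.2108 0.004 ] [ 0.47 -0.39 -0.39] 0.3
[ 4.28942374e-01  5.66682290e-01  1.61271734e+00 -4.44089210e-16
  9.62193026e-01  4.50635454e-01] [ 4.28942374e-01  5.66682290e-01  1.61271734e+00 -4.44089210e-16
  9.62193026e-01 -2.69095720e+00]
8.38 [0.1312 0.5817 0.2485] [-0.03 -1.02 -0.8 ] 0.3
```

View pics/crop3.png

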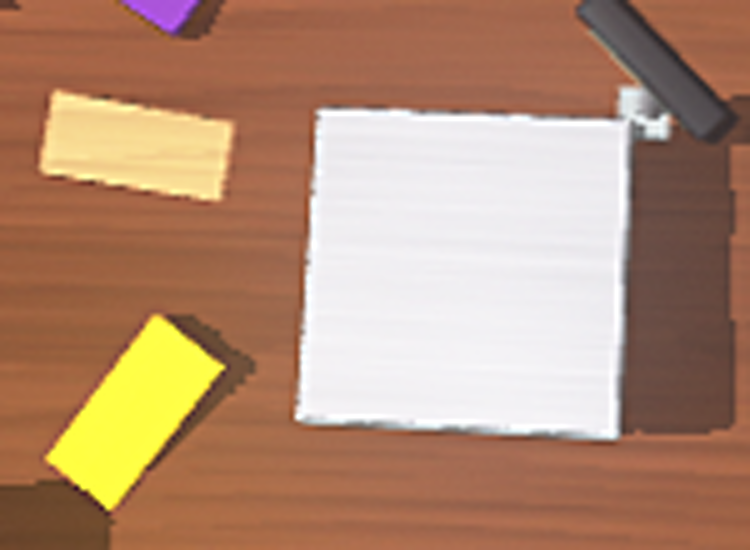

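The wedge has turned and moved +x. Its thick corners are now at crop (52,90) and (40,172), thin at (235,121) and (222,202). I'll measure the remainder.

Run:
```python
from geo import *
f=lambda x,y:(180+(x-2)/5,175+(y-2)/5)
k,t=wedge([f(52,90),f(40,172),f(235,121),f(222,202)])
for p in(k,t): print((p-g["o"])@g["ex"],(p-g["o"])@g["ey"])
print(np.linalg.norm(k-t))
```

```text
0.0798091878205668 0.265229819404532
0.06877908217304488 0.154485082160423
0.11129267746739781
```

Run:
```python
from geo import *
q=down(g["ex"])
bot.movep(W(.076,.305,.10),q)
bot.servo_line(W(.076,.305,.005),feed=.12,force_limit=8);st()
print(bot.servo_line(W(.076,.207,.005),feed=.05,force_limit=15));st()
im=save("top","pics/top2.png");save("side","pics/side2.png")
cv2.imwrite("pics/crop4.png",np.hstack([cv2.resize(cv2.imread(p)[y:y+100,x:x+100],(400,400),interpolation=cv2.INTER_CUBIC) for p,x,y in(("pics/top2.png",170,160),("pics/side2.png",200,125))]))
```

```text
11.48 [0.6168 0.2882 0.0057] [0.44 0.   0.65] 0.3
False
13.59 [0.6141 0.1902 0.005 ] [0.52 0.68 0.7 ] 0.3
```

View pics/crop4.png

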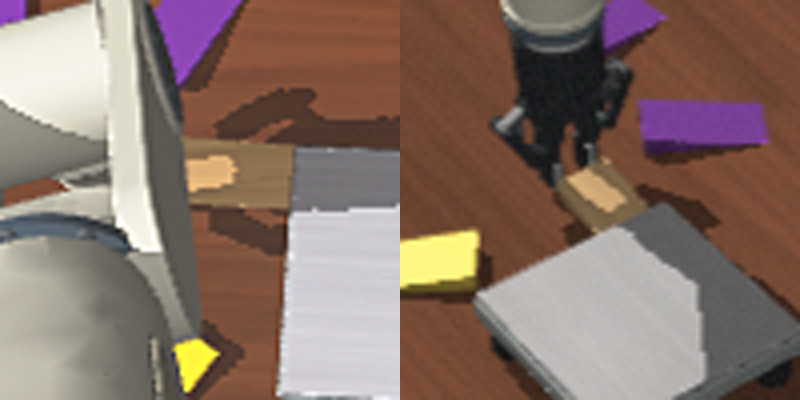

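The wedge is now square to the scale, with side edges at crop rows 143 and 207 and its thin end under the housing at the short foot. I'll push it home.

Run:
```python
from geo import *
for r in(143,207):
    p=onz("top",170+245/4,160+r/4,.006)[:2]-g["o"];print("edge x",p@g["ex"])
for y in(.19,.175,.160,.1515):
    print(bot.servo_line(W(.076,y,.005),feed=.02,force_limit=20));st()
bot.servo_line(W(.076,.20,.005),feed=.1)
bot.servo_line(W(.076,.20,.25),feed=.3)
bot.goto_joints(np.r_[1.348,sense()["joint_positions"][1:]]);st()
save("top","pics/top3.png");save("side","pics/side3.png")
cv2.imwrite("pics/crop5.png",np.hstack([cv2.resize(cv2.imread(p)[y:y+120,x:x+120],(400,400),interpolation=cv2.INTER_CUBIC) for p,x,y in(("pics/top3.png",200,165),("pics/side3.png",200,135))]))
```

```text
edge x 0.10392253129666164
edge x 0.05395071448843264
False
14.69 [0.6142 0.1735 0.0053] [0.61 4.81 0.16] 0.3
False
15.59 [0.6136 0.1582 0.0051] [ 0.22  4.29 -0.32] 0.3
False
16.49 [0.6131 0.1429 0.005 ] [ 0.25  2.73 -0.46] 0.3
False
17.07 [0.613  0.1348 0.005 ] [ 0.72  5.32 -1.49] 0.3
20.98 [0.1408 0.6239 0.2484] [-0.41 -0.02 -0.61] 0.3
```

View pics/crop5.png

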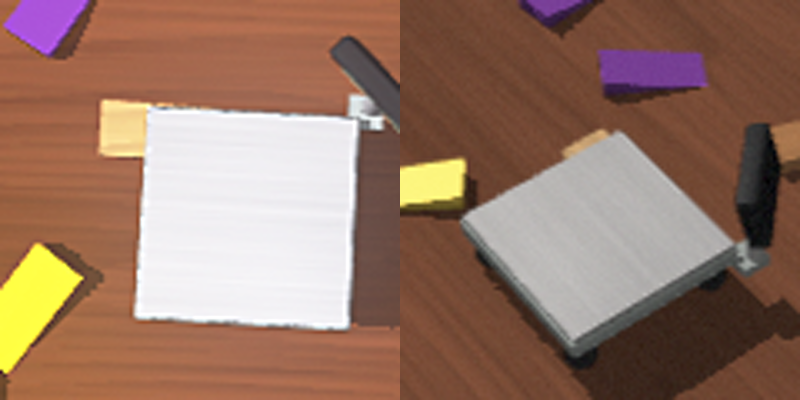

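The wedge is in, with its thick end showing at crop (101,100)–(101,157). The plate corners are at (149,107), (358,118), (348,328) and (136,318). I'll measure insertion, scale shift and level.

Run:
```python
from geo import *
s=120/400;f=lambda x,y:(200+(x-1.2)*s,165+(y-1.2)*s)
C=np.array([onz("top",*f(*p),.066)[:2] for p in[(149,107),(358,118),(348,328),(136,318)]])
print([round(np.linalg.norm(C[i]-C[i-1]),4) for i in range(4)])
c=C.mean(0);ex=C[0]+C[1]-C[2]-C[3];ex/=np.linalg.norm(ex);ey=np.array([-ex[1],ex[0]])
print("shift",c-g["o"],"ex",ex,g["ex"])
k=(onz("top",*f(101,100),.02)+onz("top",*f(101,157),.02))[:2]/2
print("thick in new scale frame",(k-c)@ex,(k-c)@ey,"insert(origin->foot)",(k-c)@ey-.055-.075)
# level: triangulate plate corners near/far using side view
a,b=[cv2.imread(p) for p in("pics/side3.png","pics/side0.png")]
o2={"short":((618,133),(149,107)),"opp":((573,346),(348,328)),"-+":((463,215),(136,318)),"+-":((735,250),(358,118))}
for n,(p,t) in o2.items():
    u=(200+(p[0]-400-1.2)*s,135+(p[1]-1.2)*s)
    A,d=ray("side",*u);B,e=ray("top",*f(*t))
    x=np.linalg.lstsq(np.c_[d,-e],B-A,rcond=None)[0];print(n,((A+d*x[0]+B+e*x[1])/2).round(4))
```

```text
[np.float64(0.1857), np.float64(0.1849), np.float64(0.1843), np.float64(0.1844)]
shift [ 0.00090513 -0.00061369] ex [ 0.99965325 -0.02633213] [ 0.99976471 -0.02169138]
thick in new scale frame 0.07708566591383809 0.1393933170115392 insert(origin->foot) 0.009393317011539212
short [0.6298 0.0741 0.0643]
opp [ 0.4408 -0.1061  0.063 ]
-+ [0.4458 0.0769 0.0722]
+- [ 0.6251 -0.1111  0.0613]
```

The scale is level: all corners are near 64 mm, and the short and opposite corners differ by 1 mm. It has shifted about 1 mm. Insertion puts the foot 9 mm ahead of the wedge origin, against a nominal 11 mm, with ±12 mm allowed. Now the press proof.

Run:
```python
from geo import *
bot.move_gripper(0.0)
q=down(g["ey"])
bot.movep(W(-.072,-.072,.16),q)
bot.servo_line(W(-.072,-.072,.085),feed=.1);st()
print(bot.servo_line(W(-.072,-.072,.058),feed=.012,force_limit=8));st()
bot.dwell(.4);st()
bot.servo_line(W(-.072,-.072,.2),feed=.15)
bot.goto_joints(np.r_[1.348,sense()["joint_positions"][1:]]);st()
save("top","pics/top4.png");save("side","pics/side4.png")
for n in("top","side"):
    d=cv2.absdiff(cv2.imread(f"pics/{n}4.png"),cv2.imread(f"pics/{n}3.png")).max(2)
    print(n,(d[150:290,185:330]>25).sum())
```

```text
25.11 [ 0.4604 -0.0858  0.0853] [-0.83 -0.45  0.74] 0.0
True
26.6 [ 0.4601 -0.0858  0.0657] [-0.85 -0.02  7.34] -0.0
27.0 [ 0.4601 -0.0858  0.0657] [-1.15 -0.91  6.07] -0.0
30.37 [0.1024 0.456  0.1991] [0.36 0.97 0.93] -0.0
top 4
side 316
```

Run:
```python
import cv2,numpy as np
a=cv2.imread("pics/side4.png");b=cv2.imread("pics/side3.png")
cv2.imwrite("pics/cmp.png",np.hstack([cv2.resize(i[135:285,190:340],(400,400)) for i in(b,a)]))
```

```text
(no output)
```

View pics/cmp.png

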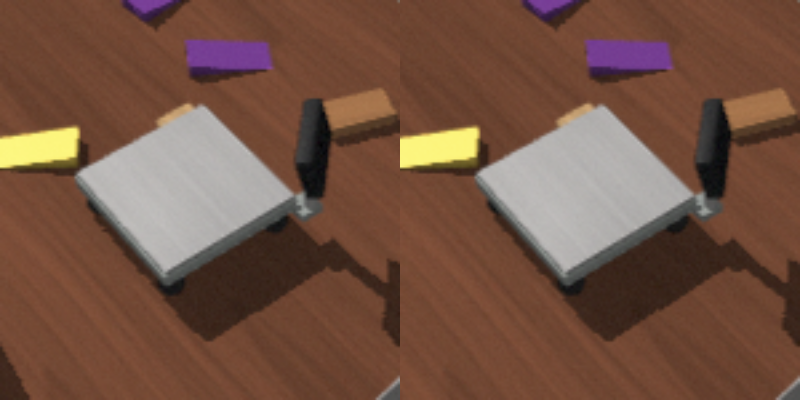

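The scale, with its plate corners at (200,105) and (168,280), and the wedge are identical before and after the press. The only difference is the arm's shadow at lower left. Handing in.

```bash
python3 -c "
from h import *
print(workorder.hand_in())"
```

```text
the job is handed in; nothing more can be done
None
```

I pushed the wedge under the short foot until the scale stood level, then pressed the opposite corner with 6–7 N; it did not rock, and the job is handed in (no verdict was returned).

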